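# Hang the agar-dish carrier still over the light plate and set it down

### The job

Lift the dish carrier by the grip of its bail out of the parking stand, draw it straight out from under the red keeper bar and between the posts without bumping them, and bring it over the light plate; the tray swings freely as soon as it leaves the keeper, so calm it and let it hang level and still above the middle of the plate, clear of it, for at least three seconds. Then lower it gently and level into the plate's white rim, let go and move away. The tray must not touch the bench, must not touch the plate while it swings, must never tip steeply, and the other things stay where they are.

Things in the scene. Friction and masses are not known exactly. Their poses are not given: they have to be found in the camera images.
- bail: Steel bail (inverted U) carrying the tray, 0.12 kg. Origin: middle of its top bar, where to grip. Bar along x, 200 mm long, 16 x 16 mm; black rubber grip round its middle, 60 mm long (x), 26 wide (y), 26 high. Flat arms run down at x = +-60 mm. z up. At the start it stands upright, bar ends in the stand's forks, origin 262 mm high. Let go on the set-down tray it flops over in y, up to 0.8 rad.
- pivot (a point): Middle of the pivot axis, 130 mm below the bail's origin, axes as the bail. The tray swings about x like a seesaw (stops at 0.8 rad), almost undamped. Angle positive with the tray's +y end high: angular acceleration (rad/s2) = -20 x angle - 2.05 x (acceleration of the pivot along y, m/s2); period about 1.4 s.
- tray: Aluminium tray, fixed stack of three agar dishes (90 mm across, 45 high) near each end, hung on the bail's pivots. Origin on the pivot axis. Plate 100 (x) x 340 (y) x 4 mm, underside 36 mm below the origin; dishes at y = +-100, tops 13 mm above the origin. Nominal 0.50 kg (may differ by a third), centre of mass 22 mm below the origin. Starts at rest, tilted 0.25 rad, -y end low under the keeper.
- tray_foot (a point): Middle of the underside of the tray, 36 mm below the tray's origin along the tray's z.
- stand: Fixed stand, grey foot (x +-105, y -200 to +50 mm, 8 mm thick). Origin on the bench midway between two fork posts at x = +-86 mm (14 mm thick, 44 mm long in y, 266 mm high). Their notches, 20 mm wide, floor 254 mm high, hold the bar. Take-out: raise the bail 16 mm or more (25 is enough), move it straight along the stand's +y, 195 mm until the tray has passed between the posts.
- keeper (a point): Middle of the keeper, a fixed red round bar along the stand's x, 10 mm thick, 67 mm above the bench, 147 mm to -y of the forks, on posts at x = +-80 mm. The tray's low end is tucked about 10 mm under it; pulled out, it snaps free at 0.3 to 0.45 rad of tilt and swings.
- light_plate: Fixed light plate, green housing 220 mm (x) x 440 mm (y) x 30 mm with a white top. Origin at the centre of its underside on the bench. The tray goes down with its length along the plate's y (either way round).
- plate_mid (a point): Middle of the plate's white top, 30 mm above the bench. Around it a white rim, 8 mm high above that top, 140 mm (x) x 376 mm (y) inside.
- tip_box: Bystander: blue pipette-tip box 85 x 120 x 78 mm, loose. Origin at the centre of its underside.
- tube_rack: Bystander: orange tube rack 70 x 200 x 35 mm, 47 mm with its caps, loose. Origin at the centre of its underside.
- bottle: Bystander: white bottle with blue cap, 52 mm across, 110 mm high, loose. Origin at the centre of its underside.
- tray_end_a (a point): Middle of the lower edge of the tray's -y end, 170 mm from its middle, level with the underside.
- tray_end_b (a point): The same point at the tray's +y end.

How it is judged (in metres and radians):
On the way, in this order (a step that is already met when the one before it is completed fails the run):
1. the carrier is lifted out of the stand and drawn free of the keeper (y of bail in the frame of stand above 0.06 m and height (world z) of bail above 0.25 m and contact force between tray and stand below 0.01 N), for 0.1 s.
2. the tray hangs level and still, clear above the middle of the light plate, for 2.5 s (horizontal distance between tray and plate_mid below 0.03 m and angle between tray's own z axis and vertical below 0.1 rad and height (world z) of tray_foot above 0.06 m and contact force between tray and anything else below 0.05 N), for 2.5 s.
At the end, for the whole second after the job is handed in: The tray lies flat and released inside the rim on the light plate (middle within 30 mm, underside within 5 mm of the top, tilt under 0.03 rad, along the plate within 0.15 rad), at rest, after hanging clear and level (0.1 rad) within 30 mm of the middle for 2.5 s (horizontal distance between tray_foot and plate_mid below 0.03 m and z of tray_foot in the frame of plate_mid between -0.004 and 0.005 m and angle between tray's own z axis and vertical below 0.03 rad and angle between the y axis of tray and the y axis of light_plate, either way round below 0.15 rad and linear speed of tray below 0.02 m/s and contact force between the fingers and bail below 0.01 N); the robot touches nothing.
It fails at once if the tray bumps into the stand on its way out (over 1 N once 60 mm out) (contact force between tray and stand above 1 N and y of bail in the frame of stand above 0.06 m).
It fails at once if the tray tips more than 0.65 rad, or an end of it comes down to the bench (under 12 mm) (angle between tray's own z axis and vertical above 0.65 rad or height (world z) of any of tray_end_a, tray_end_b below 0.012 m).
It fails at once if the tray touches the plate while it swings or is tilted (over 0.12 rad or 0.8 rad/s) (contact force between tray and light_plate above 0.2 N and (angle between tray's own z axis and vertical above 0.12 rad or angular speed of tray above 0.8 rad/s)).
It fails at once if the carrier is slammed down or dropped on the plate (over 60 N while the bail is still up) (contact force between tray and light_plate above 60 N and angle between bail's own z axis and vertical below 0.4 rad).
It fails at once if a bystander is moved more than 20 mm (distance of any of tip_box, tube_rack, bottle from where it was at the start of the episode above 0.02 m).
It also fails if it takes over 62 s, if anything falls off the work surface, if the arm or the gripper's body presses on something with over 40 N, if the wrist force passes 120 N, or if a joint passes its speed limit or range.

### The arm

A 7-joint arm with a two-finger parallel gripper is mounted at the origin on the work surface. World frame = base frame: x ahead of the robot, y to its left, z up, the work surface at z = 0. Lengths are in m, angles in degrees, forces in N, time in s.
With the tool pointing down it reaches from about 0.35 to 0.9 m from the base axis. Payload 7.2 kg.
Tool frame: the origin (TCP) lies at the very end of the fingers, on their centre line; the grasp point (between the pads) lies 19 mm behind it; z points along the fingers, y is the line along which they close (so a half turn about z gives the same grasp; the last joint's range is limited). The gripper opens to 85 mm and grips with 20 to 120 N. Pads are 22 mm wide; open, the fingers measure 114 mm over their backs; the gripper's body (76 mm by 85 mm) begins 54 mm behind the grasp point. The pads swing forward as they close: fully open they stand 13 mm farther back than shut.
Start: joints at [-71.287, 23.554, -0.728, 91.456, 0.321, 64.991, -4.71], TCP at [0.24, 0.577, 0.231] pointing down, gripper open.
Joint ranges: [-169.25, 169.25], [-16.82, 113.86], [-84.01, 82.57], [7.8, 145.47], [-59.2, 239.2], [7.22, 106.19], [-163.78, 163.78]. Speed limits (degrees/s): [136.94, 136.94, 172.46, 172.46, 180, 180, 180].

### API

Orientations are given as a 3x3 rotation matrix whose columns are the frame's x, y, z axes.
In Python, from station import env, fingers, readout, imaging, order gives the robot as it stands. Calls block until the motion is done:
- env.move_to(position, orientation): joint-space move of the TCP to a pose.
- env.servo_line(position, ori=None, speed=0.15, threshold=None): straight line of the TCP; ori=None keeps the orientation; speed is the mean speed in m/s. With threshold (N) it stops when the force on the tool has changed by that much, and returns True; else False.
- env.movej(angles): joint-space move.
- fingers.set_gripper(opening): finger opening in m; the grip force is fixed at half the most; returns when the fingers have stopped.
- env.hold(seconds).
- env.inverse_kinematics(position, orientation): joint angles nearest the present ones, or None.
- readout.get_obs(): the state.
- imaging.capture(name): name is "scene" or "top" or "wrist"; returns a dict with "frame" (480x640x3 uint8, red, green, blue), "camera_matrix" (3x3 intrinsics, pixels), "extrinsics" (4x4, takes a point from camera to world coordinates). Camera axes: x right, y down, z forward; pixel columns grow to the right and rows downward; lengths in m; the calibration is good to about 2 mm. A picture is of the moment at which its call begins. There is no depth.
A pose or a line that the arm cannot do raises env.MotionError and nothing moves.
- order.close_job(): hands the job in; it is judged then, once.
The state is a dict: "t": time; "joint_pos": joint angles; "dq": joint speeds; "joint_efforts": joint torques, N m; "eef_pos": TCP position; "ee_rot": TCP orientation; "contact_force": force on the tool from outside, world axes, zero at the start; "moment": the same for the moment, N m; "grip_width": finger opening in m; "grip_force": force on a finger pad.
Only numpy, scipy, OpenCV 4.12 (cv2) and the standard library are available. Lean on these libraries where they do the work, as an engineer would, in place of code of your own. Each camera call takes 0.05 s, during which the arm holds its last target. There are 200 camera calls.

## Working session

There is one attempt and no reset: what is moved stays moved. The work goes in short steps, each a Python script; the robot and the scene stay as the last script left them, time stands still between calls to the robot, and variables do not carry over. Pictures are saved under pics/ and viewed, at most 10 in all, crops included, and the job is handed in when it is done.

```bash
ls; mkdir -p pics
python3 - <<'E'
from station import env, fingers, readout, imaging, order
import cv2, numpy as np
o=readout.get_obs(); print(o["t"],o["eef_pos"],o["ee_rot"],o["grip_width"])
for n in("scene","top"):
    c=imaging.capture(n); cv2.imwrite(f"pics/{n}0.png",c["frame"][:,:,::-1]); np.savez(f"pics/{n}0.npz",**c)
    print(n,c["camera_matrix"].round(1).tolist(),c["extrinsics"].round(3).tolist())
E
```

```text
pics
0.0 [0.24020492 0.57644772 0.23043457] [[-9.23102590e-01  3.84553415e-01 -5.28375313e-04]
 [ 3.84553760e-01  9.23101257e-01 -1.57324872e-03]
 [-1.17254254e-04 -1.65545868e-03 -9.99998623e-01]] 0.08532487882122879
scene [[561.8, 0.0, 310.6], [0.0, 561.8, 231.1], [0.0, 0.0, 1.0]] [[-0.403, 0.721, -0.563, 1.211], [0.915, 0.317, -0.25, 0.184], [-0.002, -0.616, -0.788, 0.988], [0.0, 0.0, 0.0, 1.0]]
top [[560.3, 0.0, 332.3], [0.0, 560.3, 231.1], [0.0, 0.0, 1.0]] [[-0.005, -0.99, 0.143, 0.469], [-1.0, 0.005, -0.004, -0.061], [0.003, -0.143, -0.99, 1.357], [0.0, 0.0, 0.0, 1.0]]
```

View pics/top0.png

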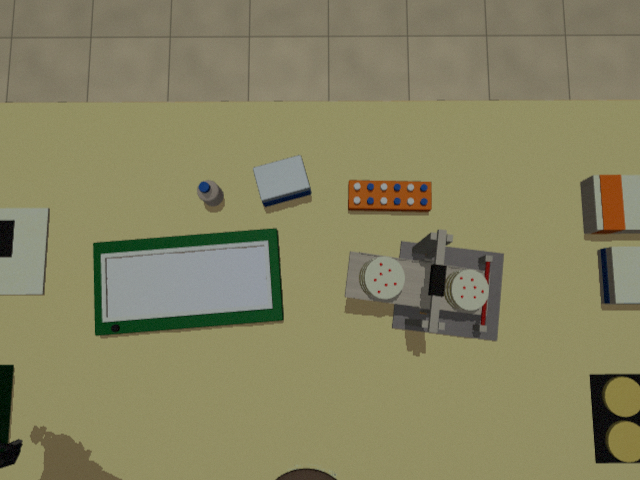

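View pics/scene0.png

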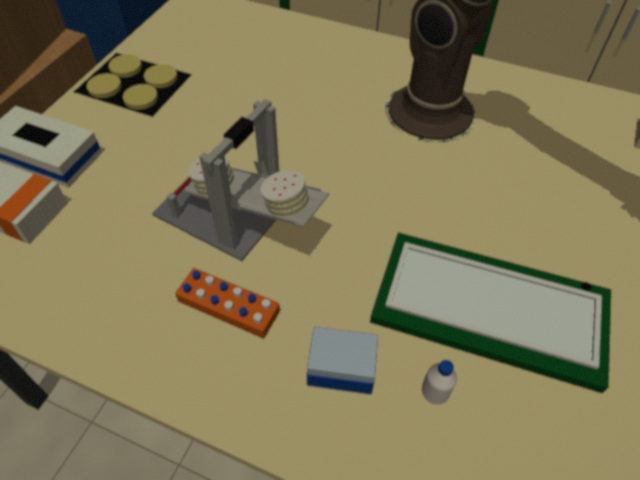

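The top view shows the stand grip at about (437,280), the red keeper at (487,292) and the plate at about (188,283). The scene view shows the dishes and their red dots clearly, so I can use it to measure the swing.

```bash
cat > h.py <<'E'
import cv2, numpy as np
def cast(c,uv,z):
    uv=np.atleast_2d(np.asarray(uv,float)); K=c["camera_matrix"];E=c["extrinsics"]
    d=np.c_[uv,np.ones(len(uv))]@np.linalg.inv(K).T@E[:3,:3].T; o=E[:3,3]
    return o+d*((z-o[2])/d[:,2])[:,None]
def proj(c,P):
    E=c["extrinsics"]; q=(np.atleast_2d(P)-E[:3,3])@E[:3,:3]@c["camera_matrix"].T
    return q[:,:2]/q[:,2:]
def hsv(c): return cv2.cvtColor(np.ascontiguousarray(c["frame"]),cv2.COLOR_RGB2HSV)
def blobs(m,amin=20):
    cs,_=cv2.findContours(m.astype(np.uint8),cv2.RETR_EXTERNAL,cv2.CHAIN_APPROX_NONE)
    return sorted([k for k in cs if cv2.contourArea(k)>amin],key=cv2.contourArea,reverse=True)
def cen(k): m=cv2.moments(k); return np.array([m["m10"],m["m01"]])/m["m00"]
def box(m,off=(0,0)): return m
E
python3 - <<'E'
from h import *
for n in("top","scene"):
    c=dict(np.load(f"pics/{n}0.npz")); h=hsv(c); H,S,V=h[...,0],h[...,1],h[...,2]
    print("==",n)
    roi=np.zeros(H.shape,bool)
    if n=="top": roi[210:350,340:520]=1
    else: roi[80:260,140:340]=1
    blk=blobs((V<45)&roi,40)
    for k in blk[:3]: print("black",cv2.contourArea(k),cen(k),cv2.boundingRect(k),cast(c,cen(k),.272)[0].round(4))
    red=blobs(((H<6)|(H>174))&(S>170)&(V>60)&roi,15)
    for k in red[:3]:
        b=cv2.boxPoints(cv2.minAreaRect(k)); print("red",cv2.contourArea(k),cen(k),cast(c,cen(k),.070)[0].round(4),cast(c,b,.07)[:,:2].round(3).tolist())
    g=(H>45)&(H<85)&(S>120)
    K=[k for k in blobs(g,2000) if cv2.boundingRect(k)[0]>60][0]
    q=cv2.boxPoints(cv2.minAreaRect(cast(c,K[:,0],.03)[:,:2].astype(np.float32))); print("green",q.round(4).tolist(),q.mean(0))
    fill=np.zeros(H.shape,np.uint8); cv2.drawContours(fill,[K],-1,1,-1)
    w=blobs((fill>0)&~g&(S<60)&(V>90),2000)[0]
    r=cv2.minAreaRect(cast(c,w[:,0],.038)[:,:2].astype(np.float32)); q=cv2.boxPoints(r); print("white",r[1],q.round(4).tolist(),q.mean(0))
E
```

```text
== top
black 422.5 [436.82682446 279.99605523] (428, 264, 18, 32) [ 0.5289 -0.2666  0.272 ]
red 49.0 [483.04761905 314.52380952] [ 0.4612 -0.4076  0.07  ] [[0.44, -0.401], [0.488, -0.407], [0.487, -0.414], [0.44, -0.409]]
red 40.5 [486.86419753 269.41975309] [ 0.5637 -0.4208  0.07  ] [[0.54, -0.412], [0.582, -0.419], [0.581, -0.428], [0.539, -0.421]]
green [[0.4185999929904938, 0.4876999855041504], [0.45170000195503235, 0.05079999938607216], [0.6686000227928162, 0.06719999760389328], [0.6355000138282776, 0.5041999816894531]] [0.5436076  0.27748522]
white (0.1614517867565155, 0.39663535356521606) [[0.44839999079704285, 0.47029998898506165], [0.478300005197525, 0.07479999959468842], [0.6392999887466431, 0.08699999749660492], [0.6093000173568726, 0.48249998688697815]] [0.5438169  0.27866563]
== scene
black 409.5 [239.81725682 131.03907204] (225, 118, 29, 30) [ 0.534  -0.2619  0.272 ]
black 356.0 [162.64653558  96.67696629] (140, 80, 45, 35) [ 0.5065 -0.4507  0.272 ]
red 27.0 [182.48148148 186.44444444] [ 0.554 -0.418  0.07 ] [[0.576, -0.424], [0.528, -0.418], [0.53, -0.413], [0.579, -0.419]]
green [[0.4214000105857849, 0.48820000886917114], [0.45419999957084656, 0.054499998688697815], [0.6814000010490417, 0.07180000096559525], [0.6485999822616577, 0.5054000020027161]] [0.5513967  0.27996337]Traceback (most recent call last):
  File "<stdin>", line 17, in <module>
IndexError: list index out of range
```

Run:
```python
import cv2,numpy as np
a=cv2.imread("pics/top0.png")[215:345,335:520]; b=cv2.imread("pics/scene0.png")[90:260,145:335]
a=cv2.resize(a,None,fx=4,fy=4,interpolation=2)[:,:400*2]; cv2.imwrite("pics/crop_top.png",a)
```

```text
(no output)
```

View pics/crop_top.png

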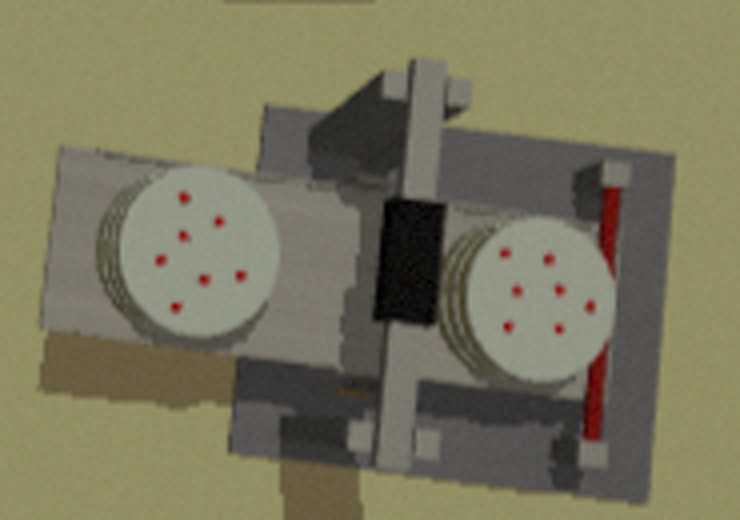

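```bash
cat >> h.py <<'E'
from scipy.optimize import minimize_scalar
def rot(psi): # tool down, tool y along the bail's y
    s,c=np.sin(psi),np.cos(psi); return np.array([[-c,-s,0],[-s,c,0],[0,0,-1.]])
def theta(c,bail,psi):
    """tray angle from the red dots on the two dish stacks"""
    ex=np.array([np.cos(psi),np.sin(psi),0]);ey=np.array([-np.sin(psi),np.cos(psi),0]);ez=np.array([0,0,1.])
    p=np.asarray(bail)-[0,0,.13]
    def tops(t): return proj(c,[p+s*.1*(ey*np.cos(t)+ez*np.sin(t))+.013*(ez*np.cos(t)-ey*np.sin(t)) for s in(-1,1)])
    f=c["frame"].astype(int); red=(f[...,0]-f[...,1]>35)&(abs(f[...,1]-f[...,2])<45)
    v,u=np.nonzero(red); P=np.c_[u,v].astype(float); T=np.array([tops(t) for t in np.linspace(-.6,.6,13)])
    cl=[]
    for i in(0,1):
        d=np.linalg.norm(P[:,None]-T[None,:,i],axis=2).min(1); q=P[d<24]
        if len(q)<6: return np.nan,len(q)
        cl.append(q.mean(0))
    D=cl[1]-cl[0]
    r=minimize_scalar(lambda t:np.sum((np.diff(tops(t),axis=0)[0]-D)**2),bounds=(-.8,.8),method="bounded")
    return r.x,r.fun**.5
E
python3 - <<'E'
from h import *
from station import env
c=dict(np.load("pics/top0.npz")); e=cast(c,[[441.75,230.5],[433.75,331.25]],.27); print(e.round(4),e.mean(0),np.degrees(np.arctan2(*(e[0]-e[1])[[1,0]])))
psi=np.radians(-7.3); B=np.array([.5285,-.2675,.262])
for n in("top","scene"): print(n,theta(dict(np.load(f"pics/{n}0.npz")),B,psi))
ey=np.array([-np.sin(psi),np.cos(psi),0]); pp=np.radians(4.3)
for p,a in((B,psi),(B+[0,0,.14],psi),(B+.195*ey+[0,0,.1],psi),([.545,.2785,.37],pp),([.545,.2785,.2],pp)):
    q=env.inverse_kinematics(np.array(p)-[0,0,.019],rot(a)); print(None if q is None else np.round(q,1))
E
```

```text
[[ 0.6257 -0.2798  0.27  ]
 [ 0.4313 -0.258   0.27  ]] [ 0.52851235 -0.26888639  0.27      ] -6.394303717232407
top (np.float64(-0.16711949645776591), np.float64(2.7848722564503614))
scene (np.float64(0.30007058489126504), np.float64(20.345262627903853))
[-15.9  26.7  53.7  97.8 -23.1  67.4 126.7]
[-20.3  22.5  61.3  85.4 -19.8  83.7 124. ]
[-28.5  14.   39.2  93.4  -9.1  75.8  94.7]
[-35.9  18.1   5.9  83.5  -1.9  78.5  64.3]
[-33.9  24.8   3.2  96.8  -1.6  58.4  64.1]
```

Run:
```python
from h import *
from station import env,fingers,readout,imaging
psi=np.radians(-7.); B=np.array([.5285,-.268,.262]); T=lambda:round(readout.get_obs()["t"],2)
env.move_to([.545,.2785,.40],rot(np.radians(4.3))); o=readout.get_obs(); q=np.array(o["joint_pos"]); print(T(),q.round(1))
q[0]=27-q[2]*0; q[2]=0; q[6]+=46; env.movej(q); o=readout.get_obs(); print(T(),o["eef_pos"],np.round(o["joint_pos"],1))
env.move_to(B+[0,0,.10],rot(psi)); print(T(),np.round(readout.get_obs()["joint_pos"],1))
print(env.servo_line(B-[0,0,.019],rot(psi),speed=.1,threshold=6)); o=readout.get_obs(); print(T(),o["eef_pos"],o["contact_force"])
c=imaging.capture("scene"); cv2.imwrite("pics/scene1.png",c["frame"][90:330,60:380,::-1].repeat(2,0).repeat(2,1))
```

```text
1.77 [-36.6  17.3   6.7  78.4  -2.   84.4  64.4]
3.88 [ 0.5262229  -0.30678978  0.39803394] [ 2.690e+01  1.730e+01 -1.000e-01  7.840e+01 -2.000e+00  8.440e+01
  1.104e+02]
4.22 [ 22.9  15.9  -1.3  84.9   0.3  79.2 104.9]
False
5.56 [ 0.52888548 -0.2681854   0.24371801] [ 0.35890237 -0.74528606  0.96195753]
```

View pics/scene1.png

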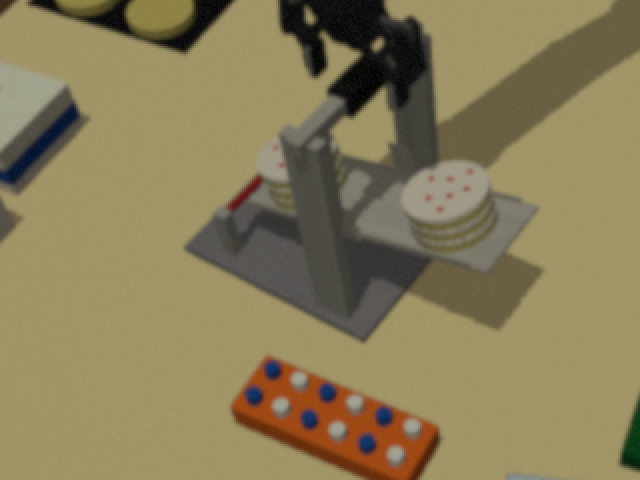

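```bash
cat >> h.py <<'E'
PSI=np.radians(-7.); PP=np.radians(4.3); EY=np.array([-np.sin(PSI),np.cos(PSI),0])
def swing(n,psi,verbose=True):
    """n scene pictures; fit angle = A cos(w(t-tp)) + const; returns A, tp (time of a positive peak)"""
    from station import imaging,readout
    t,a,r=[],[],[]
    for _ in range(n):
        o=readout.get_obs(); c=imaging.capture("scene"); th,e=theta(c,np.array(o["eef_pos"])+[0,0,.019],psi)
        t.append(o["t"]);a.append(th);r.append(e)
    t=np.array(t);a=np.array(a);ok=np.isfinite(a)
    best=None
    for w in np.linspace(4.2,4.75,23):
        M=np.c_[np.cos(w*t),np.sin(w*t),np.ones(len(t))][ok]; x,_,_,_=np.linalg.lstsq(M,a[ok],rcond=None)
        s=np.std(a[ok]-M@x)
        if best is None or s<best[0]: best=(s,w,x)
    s,w,x=best; A=np.hypot(x[0],x[1]); tp=np.arctan2(x[1],x[0])/w
    if verbose: print("theta",a.round(2).tolist(),"res",np.nanmean(r).round(1)); print(f"A={A:.3f} w={w:.3f} const={x[2]:.3f} fitstd={s:.3f} t={t[-1]:.2f}")
    return A,tp,w,c
E
python3 - <<'E'
from h import *
from station import env,fingers,readout,imaging
o=readout.get_obs(); p=np.array(o["eef_pos"]); T=lambda:round(readout.get_obs()["t"],2)
fingers.set_gripper(0.0); o=readout.get_obs(); print(T(),o["grip_width"],o["grip_force"],o["eef_pos"])
env.servo_line(p+[0,0,.020],speed=.03); o=readout.get_obs(); print(T(),o["eef_pos"],o["contact_force"],o["grip_width"])
env.servo_line(p+[0,0,.020]+.07*EY,speed=.09); o=readout.get_obs(); print(T(),o["eef_pos"],o["contact_force"])
env.servo_line(p+[0,0,.10]+.195*EY,speed=.12); o=readout.get_obs(); print(T(),o["eef_pos"],o["contact_force"])
A,tp,w,c=swing(30,PSI); print(A,tp,w,T())
cv2.imwrite("pics/scene2.png",c["frame"][90:390,150:550,::-1].repeat(2,0).repeat(2,1))
E
```

```text
6.18 0.024936686113915873 60.307406187057495 [ 0.52858023 -0.26794838  0.24320893]
7.03 [ 0.52882098 -0.26806238  0.26359896] [ 1.27283138  0.86338903 -6.67351529] 0.024731229350383646
7.95 [ 0.53722189 -0.19955765  0.26377496] [-0.30794791 -1.01198903 -6.78114882]
9.33 [ 0.5523254  -0.07560363  0.34318367] [ 0.31943129 -0.83453919 -6.48881732]
theta [-0.11, -0.09, -0.06, -0.0, 0.01, 0.05, 0.08, 0.11, 0.13, 0.14, 0.16, 0.17, 0.16, 0.16, 0.13, 0.12, 0.08, 0.05, -0.0, -0.02, -0.06, -0.08, -0.09, -0.1, -0.13, -0.13, -0.12, -0.09, -0.1, -0.08] res 2.9
A=0.148 w=4.575 const=0.018 fitstd=0.009 t=10.78
0.14764679186969626 0.2710540871517285 4.575 10.83
```

View pics/scene2.png

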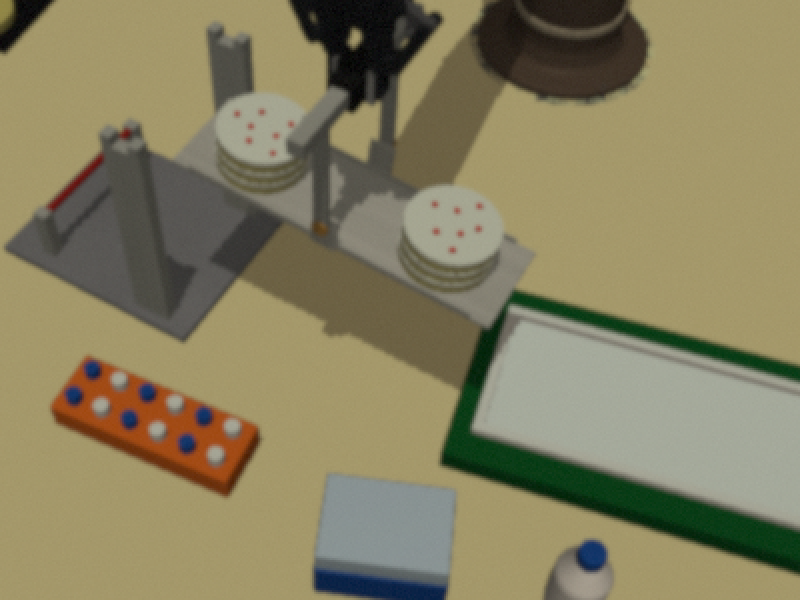

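The tray is free of the stand and hangs clear between the stand and the plate, swinging by only about 0.15 rad. Next is a cancelling step, a slow transfer to the plate, then another measurement.

```bash
cat >> h.py <<'E'
def cancel(A,tp,w,D,Tm,d,ori=None):
    """move by D along d, lasting Tm, centred on a peak of the sign of D"""
    from station import env,readout
    o=readout.get_obs(); P=2*np.pi/w; c=tp+(0 if D>0 else P/2); s=c-Tm/2-.03
    s+=np.ceil((o["t"]+.01-s)/P)*P; env.hold(s-o["t"])
    env.servo_line(np.array(o["eef_pos"])+D*d,ori,speed=abs(D)/Tm)
E
python3 - <<'E'
from h import *
from station import env,readout
A,tp,w=0.1476,0.27105,4.575
T=lambda:round(readout.get_obs()["t"],2)
cancel(A,tp,w,.086,.7,EY); print(T(),readout.get_obs()["eef_pos"])
z=readout.get_obs()["eef_pos"][2]
env.servo_line([.545,.2785,z],rot(PP),speed=.09); print(T(),readout.get_obs()["eef_pos"])
A,tp,w,c=swing(30,PP); print(A,tp,w,T())
E
```

```text
11.72 [0.56308069 0.00956284 0.3437108 ]
14.86 [0.5450989  0.27819567 0.34376035]
theta [0.03, 0.0, -0.02, -0.02, -0.02, -0.04, -0.06, -0.06, -0.04, -0.02, -0.02, -0.02, -0.01, 0.03, 0.03, 0.04, 0.06, 0.07, 0.09, 0.08, 0.09, 0.09, 0.09, 0.1, 0.07, 0.06, 0.04, 0.04, 0.03, -0.0] res 0.9
A=0.070 w=4.500 const=0.025 fitstd=0.007 t=16.31
0.06994824799795528 0.5303535819441789 4.5 16.36
```

Run:
```python
from h import *
from station import env,readout,imaging
A,tp,w=.06995,.53035,4.5
ey=np.array([-np.sin(PP),np.cos(PP),0])
cancel(A,tp,w,.0186,.5,ey); cancel(A,tp,w,-.0186,.5,ey)
A,tp,w,_=swing(30,PP); o=readout.get_obs(); print(A,tp,w,o["t"],o["eef_pos"])
c=imaging.capture("top"); np.savez("pics/top3.npz",**c); cv2.imwrite("pics/top3.png",c["frame"][200:360,70:310,::-1].repeat(3,0).repeat(3,1))
```

```text
theta [0.01, -0.0, 0.0, 0.0, -0.0, 0.0, 0.0, 0.02, 0.03, 0.02, 0.02, 0.02, 0.04, 0.03, 0.03, 0.04, 0.03, 0.04, 0.03, 0.04, 0.03, 0.04, 0.02, 0.02, 0.03, 0.04, 0.02, 0.01, 0.02, 0.01] res 1.3
A=0.018 w=4.200 const=0.022 fitstd=0.006 t=19.80
0.017637793405103037 -0.22847396149114935 4.2 19.85 [0.54506319 0.27845729 0.34361326]
```

View pics/top3.png

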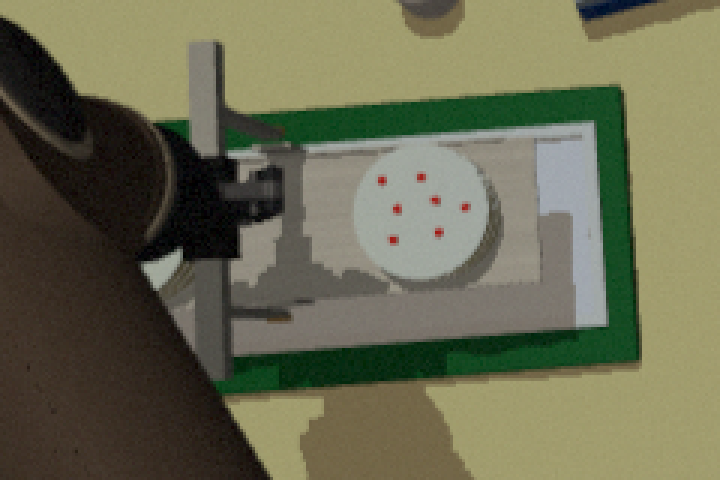

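Run:
```python
from h import *
from station import env,readout
c=dict(np.load("pics/top3.npz")); e=cast(c,[[247.7,246],[250,294]],.2006); ey=np.array([-np.sin(PP),np.cos(PP),0])
print(e.round(4),"tray mid",(e.mean(0)+.17*ey).round(4))
t0=readout.get_obs()["t"]; env.hold(3.2)
o=readout.get_obs(); p=np.array(o["eef_pos"]); print(t0,p)
p[:2]=.545,.2785; env.servo_line([*p[:2],.195],speed=.06); print(readout.get_obs()["t"])
A,*_=swing(14,PP)
```

```text
[[0.6053 0.1103 0.2006]
 [0.5062 0.104  0.2006]] tray mid [0.543  0.2767 0.2006]
19.9 [0.54502348 0.27849466 0.34360349]
25.725
theta [0.02, 0.03, 0.01, 0.03, 0.04, 0.04, 0.05, 0.07, 0.05, 0.05, 0.06, 0.05, 0.06, 0.05] res 0.7
A=0.027 w=4.750 const=0.031 fitstd=0.006 t=26.38
```

Run:
```python
from h import *
from station import env,fingers,readout,imaging
env.hold(.3)
r=env.servo_line([.545,.2785,.172],speed=.015,threshold=3); o=readout.get_obs(); print(r,o["t"],o["eef_pos"],o["contact_force"])
env.hold(.4); o=readout.get_obs(); print(o["eef_pos"],o["contact_force"])
A,*_=swing(5,PP)
c=imaging.capture("scene"); cv2.imwrite("pics/scene4.png",c["frame"][150:400,320:640,::-1].repeat(2,0).repeat(2,1))
```

```text
True 27.8167 [0.54496959 0.27850046 0.1772257 ] [-0.300298   -1.59477298  6.53637867]
[0.54496722 0.27846403 0.17718561] [ 0.09518353 -0.76824497  6.66534771]
theta [0.02, 0.02, 0.02, 0.03, 0.03] res 1.9
A=0.015 w=4.750 const=0.037 fitstd=0.001 t=28.42
```

View pics/scene4.png

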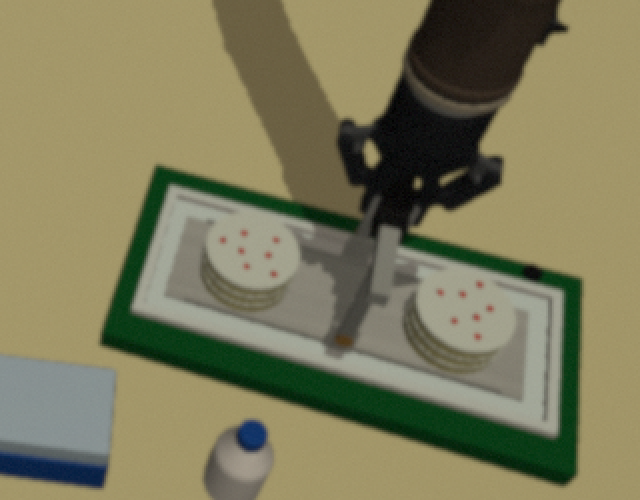

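The tray lies flat inside the rim, at the expected height, and is centred. Now I release it and move up.

Run:
```python
from h import *
from station import env,fingers,readout,imaging
p=np.array(readout.get_obs()["eef_pos"])
fingers.set_gripper(.085); print(readout.get_obs()["t"],readout.get_obs()["grip_width"])
env.servo_line(p+[0,0,.15],speed=.25); env.servo_line(p+[-.1,0,.22],speed=.25); env.hold(1.5)
o=readout.get_obs(); print(o["t"],o["eef_pos"],o["contact_force"])
c=imaging.capture("scene"); cv2.imwrite("pics/scene5.png",c["frame"][150:400,320:640,::-1].repeat(2,0).repeat(2,1))
```

```text
29.125 0.08519798293896938
32.025 [0.44497834 0.27848763 0.39719422] [-0.55886367  0.24628782  0.0096028 ]
```

View pics/scene5.png

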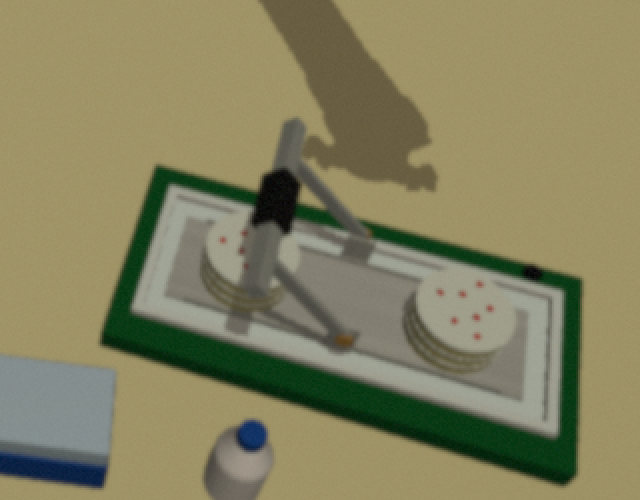

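The tray lies flat in the rim, the bail has flopped to one side and the gripper is clear of it.

```bash
python3 -c "
from station import order
print(order.close_job())"
```

```text
the job is handed in; nothing more can be done
None
```

I handed the job in: the dish carrier lies flat, centred and released inside the light plate's rim, and the arm is clear after about 32 s of robot time. The hand-in returned no verdict, so I don't know how it was judged.

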